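# Pour brass beads from a bench chute into the short jar

## Robot

A 6-joint arm with a two-finger parallel gripper is mounted at the origin on the work surface. World frame = base frame: x ahead of the robot, y to its left, z up, the work surface at z = 0. Lengths are in m, angles in rad, forces in N, time in s.
With the tool pointing down it reaches from about 0.3 to 0.85 m from the base axis. Payload 4.2 kg.
Tool frame: the origin (TCP) lies on the mounting face of the last link; the fingertips stand 191 mm ahead of it and the grasp point (between the pads) lies 172 mm ahead of it; z points along the fingers, y is the line along which they close (so a half turn about z gives the same grasp; the last joint's range is limited). The gripper opens to 91 mm and grips with 3 to 60 N. Pads are 32 mm wide; open, the fingers measure 118 mm over their backs; the gripper's body (76 mm by 178 mm) begins 60 mm behind the grasp point.
Start: joints at [1.124, 0.32, 1.565, -0, 1.257, -0.02], TCP at [0.238, 0.523, 0.405] pointing down, gripper open.
Joint ranges: [-3.11, 3.11], [-0.84, 2.01], [0.21, 2.61], [-1.34, 4.49], [0.05, 2.63], [-2.56, 2.56]. Speed limits (rad/s): [2.57, 2.57, 3.14, 3.14, 3.14, 3.14].

## Interface

Orientations are given as a unit quaternion [x, y, z, w].
In Python, from rig import readout, optics, workorder gives the robot as it stands.
- The arm moves only by the tool send_rows, never from a script. Its argument "increments" is a list of rows, each a list of 3 entries, a list of its own where there are three numbers: the finger opening in m, from 0 to 0.0912, then the shift along the world's x, y, z in m, then the turn, a rotation vector about the world's x, y, z in degrees. In form: [[grip, [x, y, z], [wx, wy, wz]], ...]. A call has 1 to 20 rows; each row shifts and turns the commanded pose from where the row before left it; what a row does not reach is not made up. A row lasts 1/12 s, in which the tool goes at most 41.7 mm and 7.16 degrees, less where a joint would pass 70% of its speed; a pose out of reach is approached as far as the arm can. A call is refused whole if a number of a shift passes 0.0417 or a number of a turn 7.16, either way. A call with a gripper value outside its range is refused whole. The fingers move at their own pace and stop on an object; "newtons" is the grip in N (left out, the last holds). Time passes only in rows, so rows that do not move let the fingers close. It gives the time, the measured TCP pose, the force, the opening and the grip force at its end, in the units of the state.
- readout.get_state(): the state, without advancing time (a new reading comes with each control period).
- optics.snapshot(name): name is "side" or "top"; returns a dict with "color" (384x512x3 uint8, red, green, blue), "camera_matrix" (3x3 intrinsics, pixels), "R" (3x3) and "t" (3): a world point X has camera coordinates R X + t. Camera axes: x right, y down, z forward; pixel columns grow to the right and rows downward; lengths in m; the calibration is good to about 2 mm. A picture is of the moment at which its call begins. There is no depth.
- workorder.hand_in(): hands the job in; it is judged then, once.
The state is a dict: "time_s": time; "joint_positions": joint angles; "dq": joint speeds; "tau": joint torques, N m; "tool_pos": TCP position; "ee_rot": TCP orientation; "contact_force": force on the tool from outside, world axes, zero at the start; "moment": the same for the moment, N m; "gripper_width": finger opening in m; "grip_force": force on a finger pad.
Only numpy, scipy, OpenCV 4.12 (cv2) and the standard library are available. Lean on these libraries where they do the work, as an engineer would, in place of code of your own. Each camera call takes 0.05 s, during which the arm holds its last target. There are 200 camera calls.

## Task

Pick up the little aluminium chute by its upright wooden handle with the two brass beads still lying in it, bring its open nose over the mouth of the shorter of the two narrow-necked aluminium jars, and tip it so that both beads roll down the trough into that jar. Then stand the empty chute back on the open bench on its own feet and let go; leave the jar standing upright where it is.

Things in the scene. Friction and masses are not known exactly. Their poses are not given: they have to be found in the camera images.
- chute: Open aluminium trough, wooden handle behind. Origin: underside below handle; x to the open nose, z up. Handle 34 (x) x 16 (y) mm, flat sides z 6-80, on a foot 40x44x6. Trough x 20 (closed) to 148 (nose), 21 wide inside, 27 outside, walls 20 high, 2nd foot 44 wide at x 90. Floor climbs 10 deg, z 9 to 32: beads stay put till pitched over 10 deg nose down; 30-35 deg empties it. 0.12 kg.
- jar: Shorter of two loose aluminium jars with narrow necks, else alike; 0.6 kg. Origin: centre of underside, z up. 85 mm tall, body 84 mm across, neck 56 mm outside, open mouth 48 mm inside at z 85, inner floor z 6. The other is 125 mm tall and stands near by, nearer to the robot or farther. Also about, not listed: a wide white tub 85 mm tall, pliers.
- bead1: A loose round brass bead, 16 mm in diameter, 18 g; origin at its centre. It starts in the low rear end of the chute's trough and rolls freely; the rearmost of the two.
- bead2: A loose round brass bead, 16 mm in diameter, 18 g; origin at its centre. It starts in the low rear end of the chute's trough and rolls freely; lies just in front of the other, towards the nose.
Mind the look-alikes: they are no part of the job. Leave any orange look-alike of the chute alone.

How it is judged:
By the outcome, as a careful person would: the job done as asked, in the order asked, and still so for the second after the job is handed in, with the robot touching nothing.
It also fails if it takes over 51 s, if anything falls off the work surface, if the arm or the gripper's body presses on something with over 40 N, if the wrist force passes 120 N, or if a joint passes its speed limit or range.

## Working session

There is one attempt and no reset: what is moved stays moved. The work goes in short steps, Python scripts to look and compute and a tool call to move; the robot and the scene stay as the last step left them, time stands still between calls to the robot, and variables do not carry over. Pictures are saved under pics/ and viewed, at most 10 in all, crops included, and the job is handed in when it is done.

Besides the shell and the picture viewer there is one more tool, called after "Call:" as name(argument=value, ...) on one line, values as JSON. send_rows: Moves the arm, as the interface text tells. Its arguments: {"type":"object","properties":{"increments":{"type":"array"},"newtons":{"type":"number"}},"required":["increments"]}

```bash
mkdir -p pics
cat > h.py <<'E'
from rig import readout, optics, workorder
import numpy as np, cv2
def snap(n,f=None):
    s=optics.snapshot(n)
    if f: cv2.imwrite('pics/'+f,cv2.cvtColor(s['color'],cv2.COLOR_RGB2BGR))
    return s
def ray(s,u,v):
    K,R,t=map(np.array,(s['camera_matrix'],s['R'],s['t']))
    return -R.T@t, R.T@np.linalg.inv(K)@np.array([u,v,1.])
def onz(s,u,v,z):
    c,d=ray(s,u,v); return c+d*(z-c[2])/d[2]
def proj(s,X):
    p=np.array(s['camera_matrix'])@(np.array(s['R'])@np.array(X,float)+np.array(s['t'])); return p[:2]/p[2]
E
python3 - <<'E'
from h import *
a=snap('top');b=snap('side')
im=np.hstack([a['color'],b['color']])[:,:,::-1]
cv2.imwrite('pics/top.png',cv2.resize(a['color'][:,:,::-1],(800,600)))
cv2.imwrite('pics/side.png',cv2.resize(b['color'][:,:,::-1],(800,600)))
for s in(a,b): print(ray(s,256,192))
E
```

```text
(array([ 0.41212375, -0.21299352,  0.99334455]), array([ 0.13969379, -0.02265811, -0.98998679]))
(array([ 0.28986873, -1.05338482,  0.80108704]), array([ 0.24236674,  0.71246963, -0.65864957]))
```

View pics/top.png

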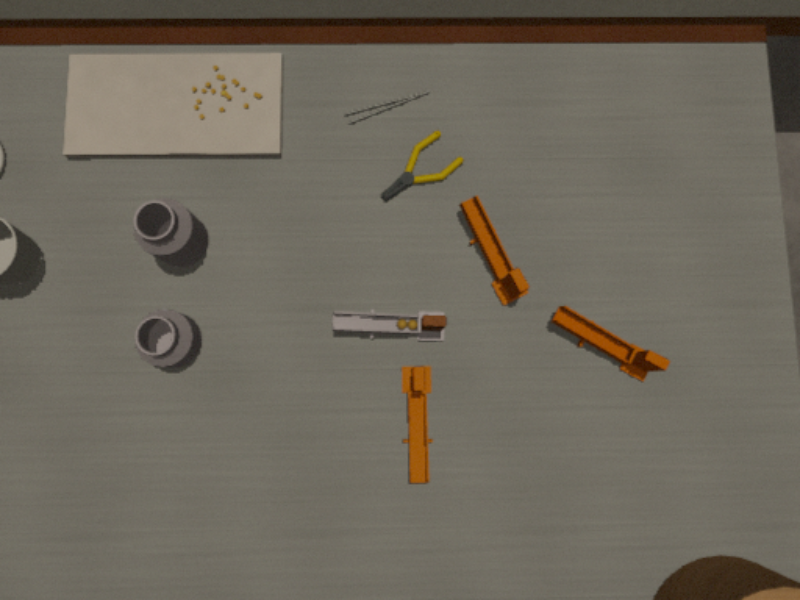

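View pics/side.png

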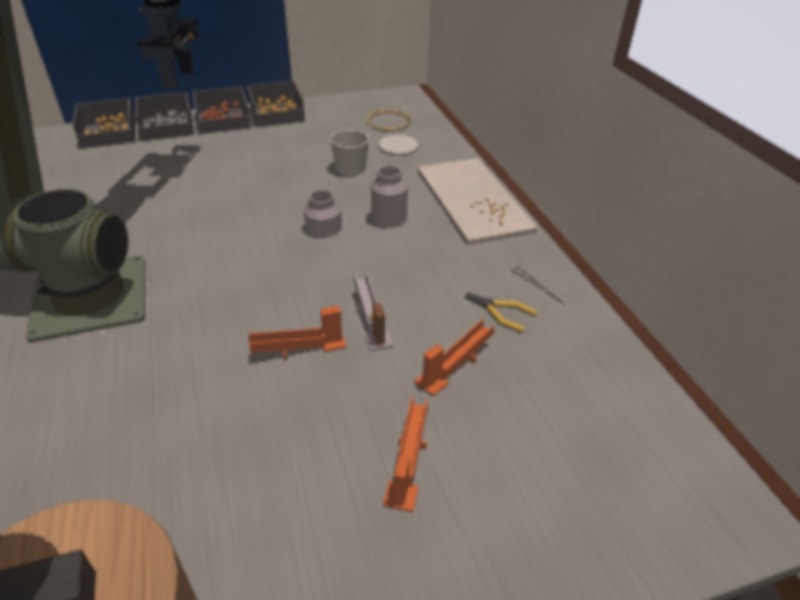

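Top view (800x600 scale): 
- **Chute:** the aluminium one, with its wooden handle at (433,321), nose at (333,323) and beads at (402,324) and (413,324). It could be confused with three orange look-alikes at (417,425), (493,250) and (608,343), which I'll leave alone. 
- **Jar:** the candidates are (160,337), which is the short one nearer the robot and at (323,213) in the side view, and (162,227), which is tall and at (389,197) in the side view. The white tub is at (0,250). I choose the jar at (160,337).

Next is one close crop to check that choice, along with the measurements.

Run:
```python
from h import *
a=snap('top');c=a['color']
cv2.imwrite('pics/crop.png',cv2.resize(c[185:245,80:295,::-1],(800,223),interpolation=cv2.INTER_CUBIC))
b=snap('side')['color'][110:230,180:300,::-1]
cv2.imwrite('pics/crop2.png',np.vstack([cv2.resize(c[185:245,80:295,::-1],(780,218),interpolation=cv2.INTER_CUBIC),np.pad(cv2.resize(b,(380,380),interpolation=cv2.INTER_CUBIC),((0,0),(0,400),(0,0)))]))
hsv=cv2.cvtColor(c,cv2.COLOR_RGB2HSV).astype(int)
roi=np.zeros(c.shape[:2],bool);roi[190:225,205:292]=1
def m(mask,n):
    k,l,st,ce=cv2.connectedComponentsWithStats((mask&roi).astype(np.uint8))
    for i in range(1,k):
        if st[i,4]>8: print(n,st[i],ce[i].round(1))
m((hsv[...,1]>110)&(hsv[...,0]<12),'wood')
m((hsv[...,1]>110)&(hsv[...,0]>=12)&(hsv[...,0]<30),'brass')
m((hsv[...,1]<60)&(hsv[...,2]>125),'alu')
print(c[206,277],c[206,258],c[206,220],c[206,200], c[215,105],c[212,102])
for n,p,z in(('handle',(277,205.5),.08),('beads',(260.5,207.3),.02),('nose',(213.5,207),.045),('jar',(101.5,215),.085),('tall',(99.5,141),.125)):
    print(n,onz(a,*p,z).round(4))
```

```text
wood [272 208  10   4  17] [276.2 209.6]
brass [270 202  16   9 113] [277.5 205.3]
brass [254 204  13   7  65] [260.2 207.1]
alu [214 198  48   4  67] [236.6 200. ]
alu [263 199  22  14  71] [273.1 201.4]
alu [213 202  42  10 312] [232.3 207.1]
alu [257 210  10   3  16] [260.8 211.5]
alu [269 211  16   7  30] [279.5 215.2]
[111  67  30] [140 108  38] [150 139 134] [113 109  99] [143 132 126] [76 70 66]
handle [ 0.5103 -0.28    0.08  ]
beads [ 0.5129 -0.2454  0.02  ]
nose [ 0.5122 -0.1367  0.045 ]
jar [0.4932 0.1043 0.085 ]
tall [0.6487 0.101  0.125 ]
```

View pics/crop2.png

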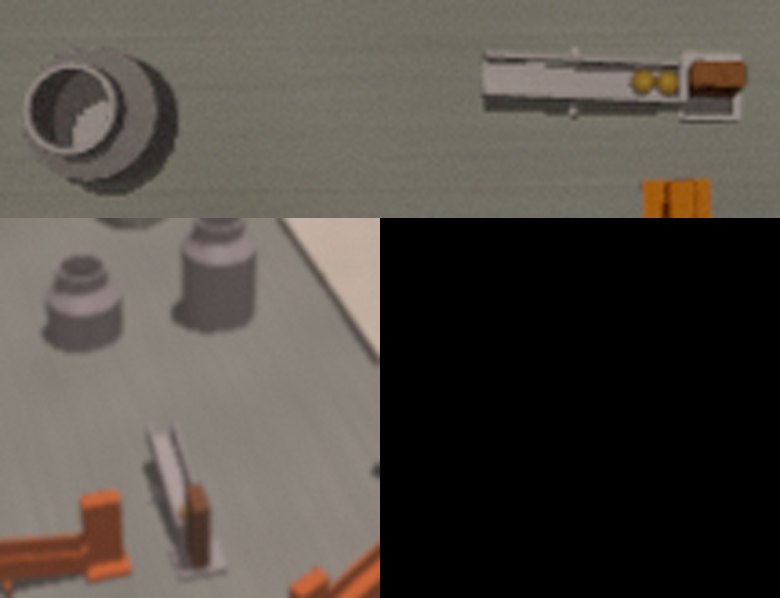

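The crop confirms both choices: the aluminium chute has two brass beads, and the jar nearer the robot is the short one. Its rim centre is at about (99.6,215) px in the 512-wide image. Next I check the tool heading and refine the chute's yaw and the jar position using both views.

Run:
```python
from h import *
from scipy.spatial.transform import Rotation as Ro
st=readout.get_state();R=Ro.from_quat(st['ee_rot']).as_matrix();print(R.round(3),st['tool_pos'])
a=snap('top')
for n,p,z in(('handle',(277.5,205.6),.08),('nosetop',(213.8,206),.052),('nosefloor',(213.5,207),.032),('jar',(99.6,215.1),.085),('oranget',(266,240),.08)):
    print(n,onz(a,*p,z).round(4))
b=snap('side')
print('check side px(800):',proj(b,[.493,.109,.085])*1.5625,proj(b,[.51,-.28,.08])*1.5625)
# hi-res crops of jar top/side
g=a['color'][195:235,80:125,::-1];s=b['color'][118:155,185:225,::-1];h=a['color'][193:225,200:292,::-1]
cv2.imwrite('pics/jar.png',np.vstack([np.hstack([cv2.resize(g,(390,347),interpolation=cv2.INTER_NEAREST),cv2.resize(s,(390,347),interpolation=cv2.INTER_NEAREST)]),cv2.resize(h,(780,250),interpolation=cv2.INTER_NEAREST)]))
```

```text
[[-0.91   0.414 -0.   ]
 [ 0.414  0.91  -0.001]
 [ 0.    -0.001 -1.   ]] [0.23798678 0.52334644 0.40424442]
handle [ 0.5101 -0.2811  0.08  ]
nosetop [ 0.5138 -0.1379  0.052 ]
nosefloor [ 0.5136 -0.1356  0.032 ]
jar [0.4931 0.1084 0.085 ]
oranget [ 0.4347 -0.2543  0.08  ]
check side px(800): [319.98616639 194.33766309] [376.7321653  307.24241336]
```

View pics/jar.png

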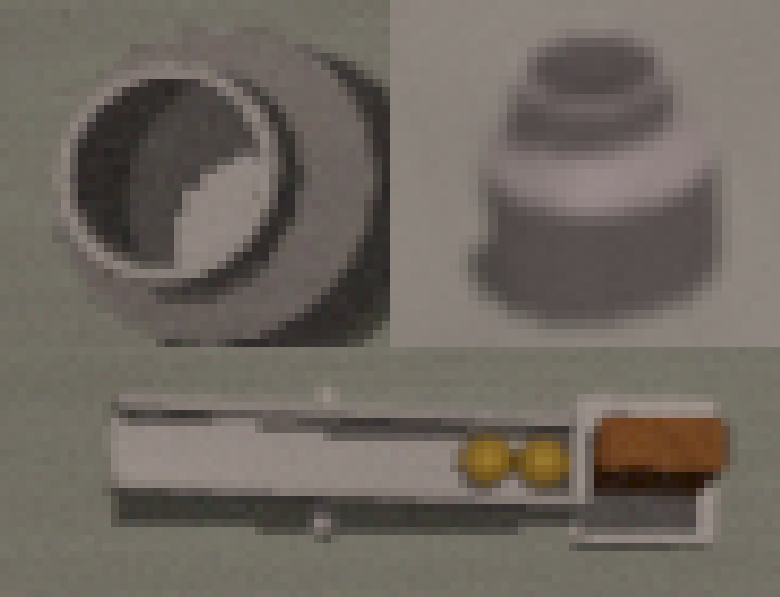

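Rim centre of the jar is about (0.494, 0.109). The handle is about (0.512, −0.281), and the chute's nose points along +y, within about 1°. I'm moving above the handle with the fingers part open.

Call:
send_rows(increments=[[0.044,[0.0114,-0.0335,0],[0,0,-2.77]],[0.044,[0.0114,-0.0335,0],[0,0,-2.77]],[0.044,[0.0114,-0.0335,0],[0,0,-2.77]],[0.044,[0.0114,-0.0335,0],[0,0,-2.77]],[0.044,[0.0114,-0.0335,0],[0,0,-2.77]],[0.044,[0.0114,-0.0335,0],[0,0,-2.77]],[0.044,[0.0114,-0.0335,0],[0,0,-2.77]],[0.044,[0.0114,-0.0335,0],[0,0,-2.77]],[0.044,[0.0114,-0.0335,0],[0,0,-2.77]],[0.044,[0.0114,-0.0335,0],[0,0,-2.77]],[0.044,[0.0114,-0.0335,0],[0,0,-2.77]],[0.044,[0.0114,-0.0335,0],[0,0,-2.77]],[0.044,[0.0114,-0.0335,0],[0,0,-2.77]],[0.044,[0.0114,-0.0335,0],[0,0,-2.77]],[0.044,[0.0114,-0.0335,0],[0,0,-2.77]],[0.044,[0.0114,-0.0335,0],[0,0,-2.77]],[0.044,[0.0114,-0.0335,0],[0,0,-2.77]],[0.044,[0.0114,-0.0335,0],[0,0,-2.77]],[0.044,[0.0114,-0.0335,0],[0,0,-2.77]],[0.044,[0.0114,-0.0335,0],[0,0,-2.77]]])

```text
time_s: 1.97
tool_pos: [0.4661, -0.1485, 0.4049]
ee_rot: [0.643, 0.766, 0.0, 0.0]
contact_force: [0.8, 0.5, 0.1]
gripper_width: 0.0439
grip_force: 0.0
```

Call:
send_rows(increments=[[0.044,[0.0114,-0.0335,-0.02],[0,0,-2.77]],[0.044,[0.0114,-0.0335,-0.02],[0,0,-2.77]],[0.044,[0.0114,-0.0335,-0.02],[0,0,-2.77]],[0.044,[0.0114,-0.0335,-0.02],[0,0,-2.77]],[0.044,[0,0,-0.01],[0,0,0]],[0.044,[0,0,0],[0,0,0]],[0.044,[0,0,0],[0,0,0]]])

```text
time_s: 2.55
tool_pos: [0.5113, -0.2802, 0.3142]
ee_rot: [0.713, 0.701, -0.0, -0.001]
contact_force: [-0.3, 0.4, 1.0]
gripper_width: 0.0442
grip_force: 0.0
```

Run:
```python
from h import *
from scipy.spatial.transform import Rotation as Ro
st=readout.get_state();print(Ro.from_quat(st['ee_rot']).as_matrix().round(3),st['tool_pos'],st['time_s'],np.round(st['joint_positions'],2))
b=snap('side')['color'][100:240,170:320,::-1]
cv2.imwrite('pics/appr.png',cv2.resize(b,(640,600),interpolation=cv2.INTER_CUBIC))
```

```text
[[ 0.016  1.    -0.002]
 [ 1.    -0.016  0.002]
 [ 0.002 -0.002 -1.   ]] [ 0.51128575 -0.2801841   0.31420611] 2.55 [-0.52  0.4   1.68  0.    1.06 -0.51]
```

View pics/appr.png

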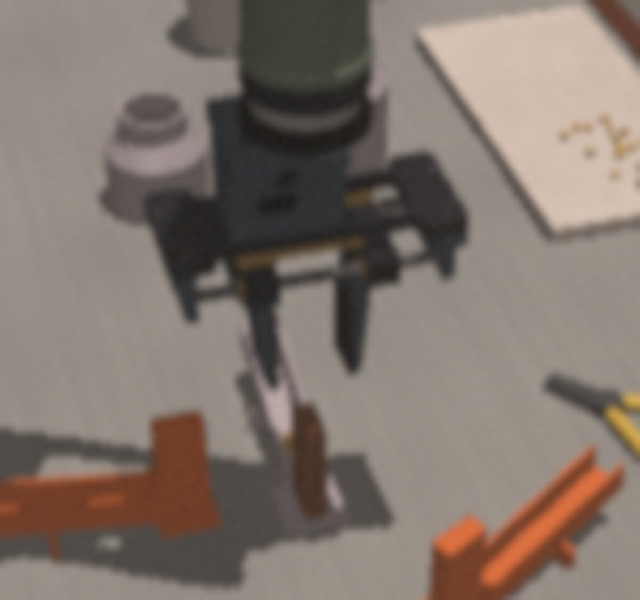

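The fingertips at (265,370) and (350,365) straddle the handle top at (308,410). Descending and gripping.

Call:
send_rows(increments=[[0.044,[0,-0.001,-0.014],[0,0,0]],[0.044,[0,0,-0.014],[0,0,0]],[0.044,[0,0,-0.014],[0,0,0]],[0.044,[0,0,-0.014],[0,0,0]],[0.044,[0,0,-0.014],[0,0,0]],[0.044,[0,0,-0.012],[0,0,0]],[0.044,[0,0,0],[0,0,0]],[0.03,[0,0,0],[0,0,0]],[0.02,[0,0,0],[0,0,0]],[0.01,[0,0,0],[0,0,0]],[0.005,[0,0,0],[0,0,0]],[0.005,[0,0,0],[0,0,0]],[0.005,[0,0,0],[0,0,0]],[0.005,[0,0,0],[0,0,0]]], newtons=25)

```text
time_s: 3.77
tool_pos: [0.5118, -0.2816, 0.2337]
ee_rot: [0.713, 0.701, 0.0, 0.001]
contact_force: [-0.7, 0.3, 6.3]
gripper_width: 0.0158
grip_force: 25.0
```

Call:
send_rows(increments=[[0.005,[0,0,0.004],[0,0,0]],[0.005,[0,0,0.008],[0,0,0]],[0.005,[0,0,0.012],[0,0,0]],[0.005,[0,0,0.014],[0,0,0]],[0.005,[0,0,0.014],[0,0,0]],[0.005,[0,0,0.014],[0,0,0]],[0.005,[0,0,0.014],[0,0,0]],[0.005,[0,0,0.012],[0,0,0]],[0.005,[0,0,0.008],[0,0,0]],[0.005,[0,0.002,0.004],[0,0,0]],[0.005,[-0.001,0.005,0.002],[0,0,0]],[0.005,[-0.002,0.009,0],[0,0,0]],[0.005,[-0.002,0.012,0],[0,0,0]],[0.005,[-0.002,0.012,0],[0,0,0]],[0.005,[-0.002,0.012,0],[0,0,0]],[0.005,[-0.002,0.012,0],[0,0,0]],[0.005,[-0.002,0.012,0],[0,0,0]],[0.005,[-0.002,0.012,0],[0,0,0]],[0.005,[-0.002,0.012,0],[0,0,0]],[0.005,[-0.002,0.012,0],[0,0,0]]])

```text
time_s: 5.43
tool_pos: [0.4924, -0.1683, 0.3388]
ee_rot: [0.713, 0.701, 0.0, 0.0]
contact_force: [-0.3, -0.5, -2.3]
gripper_width: 0.0159
grip_force: 25.0
```

Call:
send_rows(increments=[[0.005,[-0.001,0.012,0],[0,0,0]],[0.005,[0,0.012,0],[0,0,0]],[0.005,[0,0.012,0],[0,0,0]],[0.005,[0,0.012,0],[0,0,0]],[0.005,[0,0.012,0],[0,0,0]],[0.005,[0,0.012,0],[0,0,0]],[0.005,[0,0.012,0],[0,0,0]],[0.005,[0,0.01,0],[0,0,0]],[0.005,[0,0.008,0],[0,0,0]],[0.005,[0,0.005,0],[0,0,0]],[0.005,[0,0.003,0],[0,0,0]],[0.005,[0,0,0],[0,0,0]],[0.005,[0,0,0],[0,0,0]]])

```text
time_s: 6.52
tool_pos: [0.4917, -0.0597, 0.3388]
ee_rot: [0.713, 0.701, -0.0, 0.0]
contact_force: [-0.5, 0.6, -2.2]
gripper_width: 0.0158
grip_force: 25.0
```

Run:
```python
from h import *
from scipy.spatial.transform import Rotation as Ro
st=readout.get_state();print(st['tool_pos'],st['time_s'],Ro.from_quat(st['ee_rot']).as_matrix().round(3),np.round(st['joint_positions'],2))
a=snap('top');b=snap('side')
cv2.imwrite('pics/over.png',np.hstack([cv2.resize(a['color'][175:255,70:230,::-1],(460,230)),cv2.resize(b['color'][80:180,150:290,::-1],(322,230))]))
g=np.array(st['tool_pos'])-[0,0,.172]
n=g+[.148*.016,.148,-.030];print('nose pred',n,proj(a,n),proj(b,n))
```

```text
[ 0.49168154 -0.05967769  0.33877719] 6.5167 [[ 0.016  1.     0.   ]
 [ 1.    -0.016 -0.   ]
 [-0.     0.    -1.   ]] [-0.14  0.25  1.84 -0.    1.05 -0.13]
nose pred [0.49404954 0.08832231 0.13677719] [100.58937533 212.38093556] [205.37792862 114.01691595]
```

View pics/over.png

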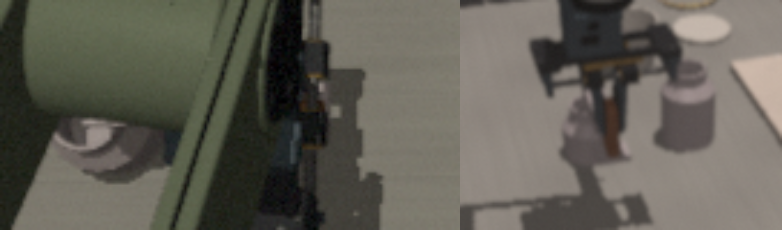

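The arm blocks most of both views here: the short jar's mouth only partly shows at (95,130) in the left panel. So I place the nose by dead reckoning, since the handle and nose measured 148 mm apart as specified. First I tilt 8°, below the rolling limit, and lower the nose to just above the rim.

Call:
send_rows(increments=[[0.005,[0,0.0046,-0.0024],[-1,0,0]],[0.005,[0,0.0046,-0.0024],[-1,0,0]],[0.005,[0,0.0046,-0.0024],[-1,0,0]],[0.005,[0,0.0046,-0.0024],[-1,0,0]],[0.005,[0,0.0046,-0.0024],[-1,0,0]],[0.005,[0,0.0046,-0.0024],[-1,0,0]],[0.005,[0,0.0046,-0.0024],[-1,0,0]],[0.005,[0,0.0046,-0.0024],[-1,0,0]],[0.005,[0,0,0],[0,0,0]],[0.005,[0,0,0],[0,0,0]]])

```text
time_s: 7.45
tool_pos: [0.4915, -0.0223, 0.3193]
ee_rot: [0.711, 0.7, -0.049, 0.05]
contact_force: [-0.1, -0.3, -1.2]
gripper_width: 0.0159
grip_force: 25.0
```

Run:
```python
from h import *
from scipy.spatial.transform import Rotation as Ro
st=readout.get_state();R=Ro.from_quat(st['ee_rot']).as_matrix();p=np.array(st['tool_pos'])
print(p,np.round(st['joint_positions'],2),'tilt',np.degrees(np.arcsin(R[2,0])),'nose',p+R@[.148,0,.202])
a=snap('top');b=snap('side')
cv2.imwrite('pics/tilt8.png',np.hstack([cv2.resize(a['color'][180:250,70:150,::-1],(400,350)),cv2.resize(b['color'][80:180,150:265,::-1],(400,350))]))
```

```text
[ 0.4915384  -0.02232085  0.3192913 ] [-0.03  0.27  1.88 -0.17  1.    0.08] tilt -8.001440468979164 nose [0.49373031 0.09610064 0.09865688]
```

View pics/tilt8.png

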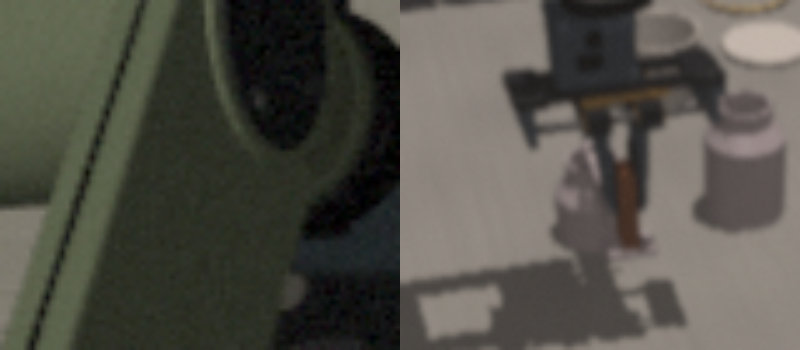

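In the side panel the nose shows at (588,150), which is px (204,123) in the 512-wide image. The calibration puts the nose there too, over the mouth. Pouring slowly about the nose.

Call:
send_rows(increments=[[0.005,[0,0.004,0.0019],[-1,0,0]],[0.005,[0,0.004,0.0019],[-1,0,0]],[0.005,[0,0.004,0.0019],[-1,0,0]],[0.005,[0,0.004,0.0019],[-1,0,0]],[0.005,[0,0.004,0.0019],[-1,0,0]],[0.005,[0,0.004,0.0019],[-1,0,0]],[0.005,[0,0.0041,0.0014],[-1,0,0]],[0.005,[0,0.0041,0.0014],[-1,0,0]],[0.005,[0,0.0041,0.0014],[-1,0,0]],[0.005,[0,0.0041,0.0014],[-1,0,0]],[0.005,[0,0.0041,0.0014],[-1,0,0]],[0.005,[0,0.0041,0.0014],[-1,0,0]]])

```text
time_s: 8.55
tool_pos: [0.4916, 0.0263, 0.3395]
ee_rot: [0.702, 0.691, -0.122, 0.124]
contact_force: [0.2, -0.8, -1.8]
gripper_width: 0.0161
grip_force: 25.0
```

Call:
send_rows(increments=[[0.005,[0,0.0043,0.001],[-1,0,0]],[0.005,[0,0.0043,0.001],[-1,0,0]],[0.005,[0,0.0043,0.001],[-1,0,0]],[0.005,[0,0.0043,0.001],[-1,0,0]],[0.005,[0,0.0043,0.001],[-1,0,0]],[0.005,[0,0.0043,0.001],[-1,0,0]],[0.005,[0,0.0043,0.001],[-1,0,0]],[0.005,[0,0.0044,0.0004],[-1,0,0]],[0.005,[0,0.0044,0.0004],[-1,0,0]],[0.005,[0,0.0044,0.0004],[-1,0,0]],[0.005,[0,0.0044,0.0004],[-1,0,0]],[0.005,[0,0.0044,0.0004],[-1,0,0]],[0.005,[0,0.0044,0.0004],[-1,0,0]],[0.005,[0,0.0044,0.0004],[-1,0,0]],[0.005,[0,0,0],[0,0,0]],[0.005,[0,0,0],[0,0,0]],[0.005,[0,0,0],[0,0,0]],[0.005,[0,0,0],[0,0,0]],[0.005,[0,0,0],[0,0,0]],[0.005,[0,0,0],[0,0,0]]])

```text
time_s: 10.22
tool_pos: [0.4916, 0.0865, 0.3492]
ee_rot: [0.682, 0.671, -0.205, 0.208]
contact_force: [-0.8, -0.4, -0.9]
gripper_width: 0.0161
grip_force: 25.0
```

Call:
send_rows(increments=[[0.005,[0,0,0],[0,0,0]],[0.005,[0,0,0],[0,0,0]],[0.005,[0,0,0],[0,0,0]],[0.005,[0,0,0],[0,0,0]],[0.005,[0,0,0],[0,0,0]],[0.005,[0,0,0],[0,0,0]]])

```text
time_s: 10.72
tool_pos: [0.4916, 0.0867, 0.3492]
ee_rot: [0.682, 0.671, -0.205, 0.208]
contact_force: [-0.0, -0.1, -2.0]
gripper_width: 0.016
grip_force: 25.0
```

Run:
```python
from h import *
from scipy.spatial.transform import Rotation as Ro
st=readout.get_state();R=Ro.from_quat(st['ee_rot']).as_matrix();p=np.array(st['tool_pos'])
print(p,np.round(st['joint_positions'],2),'tilt',np.degrees(np.arcsin(R[2,0])),'nose',p+R@[.148,0,.202])
```

```text
[0.49161902 0.08670656 0.34916962] [ 0.31  0.3   1.81 -0.59  1.28  0.57] tilt -33.9954868188674 nose [0.49404216 0.09642793 0.09895446]
```

Tilt reached 34° with the nose in place. Now I lift, retreat, level the chute and look.

Call:
send_rows(increments=[[0.005,[0,-0.004,0.012],[0,0,0]],[0.005,[0,-0.004,0.012],[0,0,0]],[0.005,[0,-0.006,0.012],[0,0,0]],[0.005,[0,-0.01,0.012],[0,0,0]],[0.005,[0.001,-0.024,0],[3.4,0,0]],[0.005,[0.001,-0.024,0],[3.4,0,0]],[0.005,[0.001,-0.024,0],[3.4,0,0]],[0.005,[0.001,-0.024,0],[3.4,0,0]],[0.005,[0.001,-0.024,0],[3.4,0,0]],[0.005,[0.001,-0.024,0],[3.4,0,0]],[0.005,[0.002,-0.024,0],[3.4,0,0]],[0.005,[0.002,-0.024,0],[3.4,0,0]],[0.005,[0.002,-0.024,0],[3.4,0,0]],[0.005,[0.002,-0.024,0],[3.4,0,0]],[0.005,[0.002,-0.024,-0.01],[0,0,0]],[0.005,[0.002,-0.024,-0.02],[0,0,0]],[0.005,[0.002,-0.024,-0.02],[0,0,0]],[0.005,[0,-0.02,-0.02],[0,0,0]],[0.005,[0,-0.012,-0.02],[0,0,0]],[0.005,[0,0,0],[0,0,0]]])

```text
time_s: 12.38
tool_pos: [0.5103, -0.2837, 0.3045]
ee_rot: [0.713, 0.701, -0.002, -0.002]
contact_force: [-0.8, 0.4, -1.9]
gripper_width: 0.0159
grip_force: 25.0
```

Run:
```python
from h import *
from scipy.spatial.transform import Rotation as Ro
st=readout.get_state();R=Ro.from_quat(st['ee_rot']).as_matrix();p=np.array(st['tool_pos'])
print(p,'tilt',np.degrees(np.arcsin(R[2,0])),R.round(3))
a=snap('top');b=snap('side')
cv2.imwrite('pics/after.png',np.vstack([cv2.resize(a['color'][190:250,75:295,::-1],(800,218),interpolation=cv2.INTER_CUBIC),np.hstack([cv2.resize(a['color'][195:235,80:125,::-1],(400,355),interpolation=cv2.INTER_CUBIC),cv2.resize(b['color'][100:240,150:308,::-1],(400,355))])]))
```

```text
[ 0.51027735 -0.28366068  0.30453112] tilt 0.0536689119581941 [[ 0.018  1.    -0.005]
 [ 1.    -0.018  0.001]
 [ 0.001 -0.005 -1.   ]]
```

View pics/after.png

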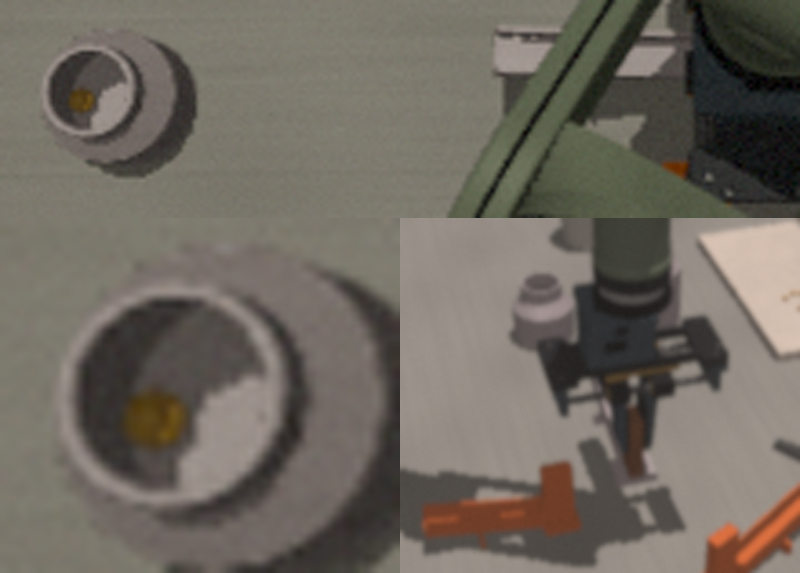

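One bead is visible in the jar at (155,418) in the lower-left panel, and the jar hasn't moved. The other bead may be hidden under the rim, and no stray bead shows on the bench. I set the chute down next, then check its trough.

Call:
send_rows(increments=[[0.005,[0,0,-0.012],[0,0,0]],[0.005,[0,0,-0.014],[0,0,0]],[0.005,[0,0,-0.014],[0,0,0]],[0.005,[0,0,-0.012],[0,0,0]],[0.005,[0,0,-0.008],[0,0,0]],[0.005,[0,0,-0.005],[0,0,0]],[0.005,[0,0,-0.003],[0,0,0]],[0.005,[0,0,-0.002],[0,0,0]],[0.005,[0,0,0],[0,0,0]],[0.005,[0,0,0],[0,0,0]]])

```text
time_s: 13.32
tool_pos: [0.5118, -0.2813, 0.2378]
ee_rot: [0.713, 0.701, 0.0, 0.001]
contact_force: [0.2, 0.4, -1.3]
gripper_width: 0.0157
grip_force: 25.0
```

Call:
send_rows(increments=[[0.005,[0,0,-0.001],[0,0,0]],[0.005,[0,0,-0.001],[0,0,0]],[0.005,[0,0,-0.001],[0,0,0]],[0.005,[0,0,0],[0,0,0]],[0.005,[0,0,0],[0,0,0]]])

```text
time_s: 13.73
tool_pos: [0.5116, -0.2813, 0.2341]
ee_rot: [0.713, 0.701, 0.0, -0.0]
contact_force: [0.4, 0.8, -2.3]
gripper_width: 0.0159
grip_force: 25.0
```

Call:
send_rows(increments=[[0.005,[0,0,-0.0005],[0,0,0]],[0.005,[0,0,-0.0005],[0,0,0]],[0.005,[0,0,0],[0,0,0]],[0.005,[0,0,0],[0,0,0]]])

```text
time_s: 14.07
tool_pos: [0.5117, -0.2813, 0.2337]
ee_rot: [0.713, 0.701, 0.0, 0.0]
contact_force: [-1.1, 0.6, 4.4]
gripper_width: 0.016
grip_force: 25.0
```

Contact with the bench, so I open gently, rise, and swing clear toward +y while staying high.

Call:
send_rows(increments=[[0.02,[0,0,0],[0,0,0]],[0.03,[0,0,0],[0,0,0]],[0.044,[0,0,0],[0,0,0]],[0.044,[0,0,0],[0,0,0]],[0.044,[0,0,0.01],[0,0,0]],[0.044,[0,0,0.02],[0,0,0]],[0.044,[0,0,0.03],[0,0,0]],[0.044,[0,0,0.03],[0,0,0]],[0.044,[0,0,0.03],[0,0,0]],[0.044,[-0.02,0,0.03],[0,0,0]],[0.044,[-0.03,-0.02,0.01],[0,0,0]],[0.044,[-0.03,-0.03,0],[0,0,0]],[0.044,[-0.03,-0.03,0],[0,0,0]],[0.044,[-0.03,-0.03,0],[0,0,0]],[0.044,[-0.03,-0.03,0],[0,0,0]],[0.044,[0,-0.03,0],[0,0,0]],[0.044,[0,0,0],[0,0,0]],[0.044,[0,0,0],[0,0,0]]])

```text
time_s: 15.57
tool_pos: [0.3431, -0.4502, 0.3936]
ee_rot: [0.714, 0.7, 0.0, 0.0]
contact_force: [0.3, 1.0, 0.3]
gripper_width: 0.0437
grip_force: 0.0
```

Run:
```python
from h import *
st=readout.get_state();print(st['time_s'],st['tool_pos'])
a=snap('top');b=snap('side')
cv2.imwrite('pics/final.png',np.vstack([cv2.resize(a['color'][150:270,60:300,::-1],(600,300),interpolation=cv2.INTER_CUBIC),np.hstack([cv2.resize(a['color'][195:235,80:125,::-1],(300,290),interpolation=cv2.INTER_CUBIC),cv2.resize(b['color'][100:250,150:305,::-1],(300,290))])]))
```

```text
15.5667 [ 0.34311362 -0.45022396  0.39355455]
```

View pics/final.png

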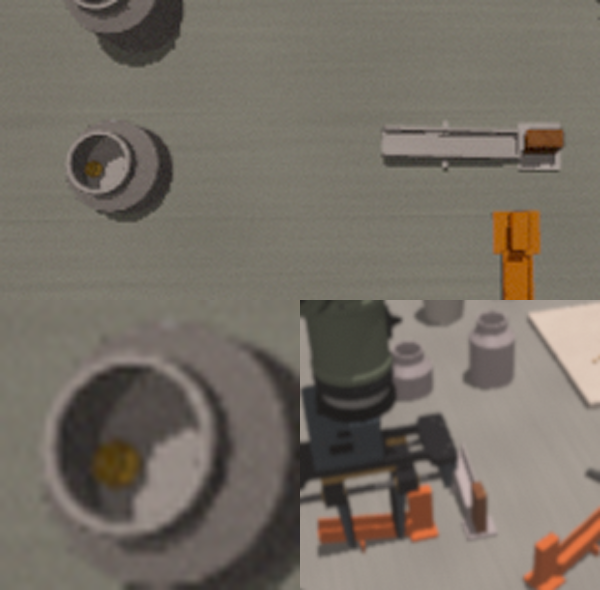

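The chute stands empty on its feet, the jar is upright and one bead shows in it. I'll search for the second bead anywhere else by colour, comparing saturated yellow-brown blobs in both views.

Run:
```python
from h import *
old=cv2.imread('pics/top.png');olds=cv2.imread('pics/side.png')
for n,o in(('top',old),('side',olds)):
    c=snap(n)['color'][:,:,::-1]
    for nm,im in(('old',cv2.resize(o,(512,384),interpolation=cv2.INTER_AREA)),('new',c)):
        h=cv2.cvtColor(np.ascontiguousarray(im),cv2.COLOR_BGR2HSV)
        k,l,st,ce=cv2.connectedComponentsWithStats(cv2.inRange(h,(13,110,50),(30,255,255)))
        print(n,nm,[(*ce[i].round().astype(int).tolist(),int(st[i,4])) for i in range(1,k) if 6<st[i,4]<150])
```

```text
top old [(62, 18, 8), (216, 16, 8), (237, 17, 10), (247, 16, 7), (347, 18, 10), (420, 20, 8), (488, 19, 11), (372, 20, 7), (72, 24, 10), (277, 27, 7), (138, 43, 7), (141, 49, 13), (151, 52, 11), (133, 54, 9), (144, 59, 33), (124, 57, 7), (136, 58, 8), (164, 61, 13), (125, 68, 7), (157, 67, 7), (129, 74, 8), (278, 205, 86), (260, 207, 67)]
top new [(32, 12, 7), (408, 16, 8), (422, 17, 8), (445, 18, 8), (462, 15, 11), (475, 16, 13), (11, 17, 9), (40, 18, 10), (79, 22, 20), (133, 17, 7), (171, 17, 7), (194, 17, 10), (238, 17, 8), (282, 17, 12), (204, 21, 13), (322, 20, 9), (12, 22, 12), (69, 25, 35), (233, 22, 7), (37, 24, 8), (266, 25, 7), (427, 25, 7), (106, 26, 7), (138, 43, 7), (141, 49, 14), (150, 52, 10), (133, 54, 9), (144, 59, 31), (124, 57, 7), (136, 58, 8), (165, 61, 14), (125, 68, 7), (157, 67, 7), (142, 70, 7), (129, 74, 8), (277, 205, 86), (97, 217, 36), (410, 233, 7), (372, 261, 9)]
side old [(183, 66, 61), (170, 68, 72), (76, 76, 49), (68, 79, 65)]
side new [(199, 172, 26), (167, 192, 28)]
```

No stray bead shows in what's visible. I'll move the arm so the area it was hiding can be checked too.

Call:
send_rows(increments=[[0.044,[0,0.035,0.01],[0,0,0]],[0.044,[0,0.035,0.01],[0,0,0]],[0.044,[0,0.035,0],[0,0,0]],[0.044,[0,0.035,0],[0,0,0]],[0.044,[0,0.035,0],[0,0,0]],[0.044,[0,0.035,0],[0,0,0]],[0.044,[0,0.035,0],[0,0,0]],[0.044,[0,0.035,0],[0,0,0]],[0.044,[0,0.035,0],[0,0,0]],[0.044,[0,0.035,0],[0,0,0]],[0.044,[0,0.035,0],[0,0,0]],[0.044,[0,0.035,0],[0,0,0]],[0.044,[0,0.035,0],[0,0,0]],[0.044,[0,0.035,0],[0,0,0]],[0.044,[0,0.035,0],[0,0,0]],[0.044,[0,0.035,0],[0,0,0]],[0.044,[0,0.035,0],[0,0,0]],[0.044,[0,0.035,0],[0,0,0]],[0.044,[0,0,0],[0,0,0]],[0.044,[0,0,0],[0,0,0]]])

```text
time_s: 17.43
tool_pos: [0.3428, 0.1826, 0.4132]
ee_rot: [0.711, 0.703, -0.0, 0.0]
contact_force: [-0.7, 0.2, -0.7]
gripper_width: 0.0442
grip_force: 0.0
```

Run:
```python
from h import *
a=snap('top')
print('bead',onz(a,97,217,.014))
for n,s in(('top',a),('side',snap('side'))):
    h=cv2.cvtColor(s['color'],cv2.COLOR_RGB2HSV)
    k,l,st,ce=cv2.connectedComponentsWithStats(cv2.inRange(h,(13,100,40),(30,255,255)))
    print(n,[(*ce[i].round().astype(int).tolist(),int(st[i,4])) for i in range(1,k) if (12 if n=='top' else 5)<st[i,4]<150 and ce[i][1]>30])
cv2.imwrite('pics/end.png',np.hstack([cv2.resize(s['color'][:,:,::-1],(400,300)) for s in (a,snap('side'))]))
```

```text
bead [0.49498971 0.13946948 0.014     ]
top [(141, 49, 15), (150, 52, 14), (144, 59, 34), (164, 61, 15), (126, 66, 14), (277, 205, 73), (97, 217, 38), (17, 267, 17), (5, 322, 28)]
side [(156, 47, 7), (142, 55, 63), (71, 78, 138), (56, 84, 6)]
```

View pics/end.png

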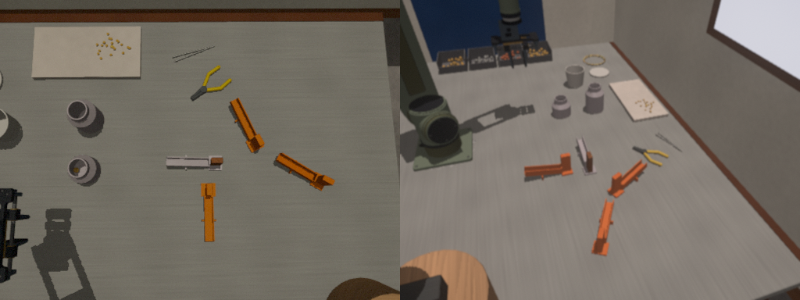

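The bench is clear in both views: the chute is empty and standing, the jar is upright, and no bead is loose. The visible bead rests against the jar's inner wall, and the other would be under the shoulder, which the top camera can't see. Handing in.

```bash
python3 -c "
from h import *
print(workorder.hand_in())"
```

```text
the job is handed in; nothing more can be done
None
```

The job is handed in at about 17.5 s of robot time: the chute was poured over the shorter jar and stands empty on its feet, and the jar is upright in place; I saw one bead in the jar and infer the second is hidden under its shoulder, since no loose bead showed in either camera view.

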